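Close the photometer's sample cover without a bang

ROBOT

A 6-joint arm with a two-finger parallel gripper is mounted at the origin on the work surface. World frame = base frame: x ahead of the robot, y to its left, z up, the work surface at z = 0. Lengths are in m, angles in rad, forces in N, time in s.
With the tool pointing down it reaches from about 0.375 to 0.975 m from the base axis. Payload 3.8 kg.
Tool frame: the origin (TCP) lies on the centre line of the jaws, within the pads' length; the fingertips stand 8 mm ahead of it and the grasp point (between the pads) lies 11 mm behind it; z points along the fingers, y is the direction in which the jaws open and shut (so a half turn about z gives the same grasp; the last joint's range is limited). The gripper opens to 85 mm and grips with 20 to 120 N. Pads are 22 mm wide; open, the fingers measure 114 mm over their backs; the gripper's body (76 mm by 85 mm) begins 54 mm behind the grasp point. The pads swing forward as they close: fully open they stand 13 mm farther back than shut.
Start: joints at [1.194, 0.264, 1.604, -0, 1.274, -0.037], TCP at [0.225, 0.636, 0.239] pointing down, gripper open.
Joint ranges: [-2.63, 2.63], [-0.94, 2.18], [0.31, 2.57], [-1.31, 4.45], [0, 2.66], [-2.55, 2.55]. Speed limits (rad/s): [2.57, 2.57, 3.14, 3.14, 3.14, 3.14].

INTERFACE

Orientations are given as a rotation vector (axis times angle).
In Python, from workcell import * gives the robot as it stands.
- The arm moves only by the tool play_rows, never from a script. Its arguments are lists of equal length, an entry for each row: "slide": the shift along the tool's x, y, z in cm, a list of three; "delta_rot": the turn, a rotation vector about the tool's x, y, z in rad, a list of three. In form: {"slide": [[x, y, z], ...], "delta_rot": [[wx, wy, wz], ...]}. A call has 1 to 12 rows; each row is the pose to reach, as a shift and turn from the pose measured when the call began, along the tool's axes at that moment; what a row does not reach only later rows make up. A row lasts 1/12 s, in which the tool goes at most 41.7 mm and 7.16 degrees, less where a joint would pass 70% of its speed; a pose out of reach is approached as far as the arm can. A call with a gripper value outside its range is refused whole. "hand" is the opening, from 0 (shut) to 1 (fully open), set as the call begins (left out, the last holds). The fingers move at their own pace and stop on an object; "force" is the grip in N (left out, the last holds). Time passes only in rows, so rows that repeat a pose let the fingers close. It gives the time, the measured TCP pose, the force and the opening at its end, in the units of the state.
- read_state(): the state, without advancing time (a new reading comes with each control period).
- read_camera(name): name is "scene" or "top" or "wrist"; returns a dict with "image" (480x640x3 uint8, red, green, blue), "depth" (480x640 float32, m along the optical axis (not along the pixel's ray), 0 where there is no reading), "fovy" (degrees; the focal length in pixels is half the picture's height over the tangent of half this angle, whatever the lens; pixels are square), "cx", "cy" (the principal point, pixels), "k1" (the pictures are not rectified: a ray, as slopes to the right and down, at radius r is drawn at 1 + k1 r^2 times it, then the intrinsics apply), "world_from_camera" (4x4, takes a point from camera to world coordinates); the wrist camera has in their place "hand_eye" (4x4, takes a point from camera to tool coordinates, whose origin is the TCP and whose axes are the flange's). Camera axes: x right, y up, looking along -z (the intrinsics and any distortion apply to the point x, -y, -z); pixel columns grow to the right and rows downward; lengths in m; the calibration is good to about 2 mm. A picture is of the moment at which its call begins: read the wrist's pose just before it.
- finish_job(): hands the job in, once; it reports no verdict.
Trained networks look in a picture, given as the dict that the camera call returned (one of the last four; its "shot" number tells which), for a name from the list of things; names that differ only in an ending like _2 or _b are one class to them, and where a whole thing is asked for, a point or a joint stands for the part that bears it (a point fixed in the world has none). Each returns a list of dicts, best first, with "conf" (0 to 1); they miss things now and then, are a little off and sometimes report something else, mostly with a low value. They report only what shows in the picture. A call takes as long as a camera call.
- spot_in(target, picture): "bbox" ([centre column, centre row, width, height] in pixels, round what is visible of it).
- landmark_of(target, picture): "at" ([column, row] in pixels: a listed point, or the origin of a listed thing).
The state is a dict: "time": time; "q": joint angles; "joint_vel": joint speeds; "joint_torque": joint torques, N m; "tool_pos": TCP position; "tcp_rot": TCP orientation; "wrist_force": force on the tool from outside, world axes, zero at the start; "torque": the same for the moment, N m; "width": opening from 0.0 (shut) to 1.0 (fully open).
Only numpy, scipy, OpenCV 4.12 (cv2) and the standard library are available. Lean on these libraries where they do the work, as an engineer would, in place of code of your own. Each camera call takes 0.05 s, during which the arm holds its last target.

TASK

A sample cell is loaded, so shut the photometer's sample cover, which stands thrown back against its stop: with a fingertip tip it forward past its balance point, and as it falls towards you catch it from underneath on a finger. Lower it on the finger all the way shut, so softly that it neither drops home nor bangs, then take the hand clear. Do not grip or pinch the cover, and leave the loaded cell and everything else on the bench where it is.

Things in the scene. Friction and masses are not known exactly. Their poses are not given: they have to be found in the camera images.
- photometer: fixed cream and grey bench photometer, 250 mm deep (x), 300 wide (y), its top at 140. Origin: centre of its underside, on the bench. Its x points from its front (towards the robot) to its back, y to its left, z up. The open sample well (85 by 120) is in the right half of its top; a keypad and a display hood (up to 166 high) are on the left half.
- cover (a joint): sample cover's hinge angle: 0 = shut flat, 1.95 = thrown back on its stop (the start). The hinge line is parallel to the photometer's y. It balances at about 1.68; below, it falls shut by itself, slowly at first: from 1.5 to 1.0 in about 0.6 to 1 s, then shut in 0.5 to 0.9 s more, on a weak damped hinge; above, it falls back. The cover weighs 95 to 150 g.
- cover_hinge (a point): middle of the hinge line: x -20, y -65, z 157 mm in the photometer's frame. Its axes turn with the cover and are the photometer's when it is shut. In this frame the cover is a stiff plate at x -130 (free lip) to -2, y -66 to 66, z -16 (black underside, facing the robot when thrown back) to 0 (cream outer face, facing away).
- cover_lip (a point): middle of the lower front edge of the cover's free lip. In the cover's frame (point cover_hinge) at x -130, y 0, z -16 mm. The lip overhangs the case's upright front face by 25 mm, with free space beneath it down to the bench.
- cuvette: the loaded sample cell, loose, amber, 12.5 mm square and 45 high, standing in a slot of the holder in the well; its top is 25 mm below the case top. Origin: centre of its underside.
- blue_bottle: loose glass bottle, dark contents, blue cap, 66 mm across, 128 high, beside the photometer. Origin: centre of its underside.
- sample_jar: loose glass jar, brown contents, whitish lid, 64 mm across, 93 high, beside the photometer. Origin: centre of its underside.
- amber_vial: loose small amber vial, black cap, 38 mm across, 55 high, in front of the photometer. Origin: centre of its underside.
- stoppered_flask: loose round glass flask with wooden stopper, 104 mm across, 146 high, at the front right. Origin: centre of its underside.
- hex_bolt: loose dark steel bolt lying in front of the photometer, 56 mm long, 16 high. Origin: under its middle, on the bench.

How it is judged:
By the outcome, as a careful person would: the job done as asked, in the order asked, and still so for the second after the job is handed in, with the robot touching nothing.
It also fails if it takes over 42 s, if anything falls off the work surface, if the arm or the gripper's body presses on something with over 40 N, if the wrist force passes 120 N, or if a joint passes its speed limit or range.

## Working session

There is one attempt and no reset: what is moved stays moved. The work goes in short steps, Python scripts to look and compute and a tool call to move; the robot and the scene stay as the last step left them, time stands still between calls to the robot, and variables do not carry over. Pictures are saved under pics/ and viewed, and the job is handed in when it is done.

Besides the shell and the picture viewer there is one more tool, called as name(argument=value, ...), one argument or row to a line, values as JSON. play_rows: Moves the arm, as the interface text tells. Its arguments: {"type":"object","properties":{"slide":{"type":"array"},"delta_rot":{"type":"array"},"hand":{"type":"number"},"force":{"type":"number"}},"required":["slide","delta_rot"]}

```bash
mkdir -p pics; ls
cat > h.py <<'E'
from workcell import *
import numpy as np, cv2
from scipy.spatial.transform import Rotation as R
def save(p,n): cv2.imwrite('pics/%s.png'%n, p["image"][:,:,::-1])
def W(p,st=None):
    if "world_from_camera" in p: return np.array(p["world_from_camera"])
    T=np.eye(4);T[:3,:3]=R.from_rotvec(st["tcp_rot"]).as_matrix();T[:3,3]=st["tool_pos"]
    return T@np.array(p["hand_eye"])
def ray(p,uv):
    f=240/np.tan(np.radians(p["fovy"])/2)
    K=np.array([[f,0,p["cx"]],[0,f,p["cy"]],[0,0,1]])
    s=cv2.undistortPoints(np.array([[uv]],float),K,np.array([p["k1"],0,0,0,0.]))[0,0]
    return np.array([s[0],-s[1],-1.])
def world(p,uv,st=None,depth=None):
    d=depth
    if d is None:
        u,v=int(round(uv[0])),int(round(uv[1])); a=p["depth"][max(0,v-1):v+2,max(0,u-1):u+2]; d=np.median(a[a>0]) if (a>0).any() else np.nan
    T=W(p,st); return (T@np.append(ray(p,uv)*d,1))[:3]
def cloud(p,st=None):
    f=240/np.tan(np.radians(p["fovy"])/2)
    K=np.array([[f,0,p["cx"]],[0,f,p["cy"]],[0,0,1]])
    v,u=np.mgrid[0:480,0:640]
    s=cv2.undistortPoints(np.stack([u,v],-1).reshape(-1,1,2).astype(float),K,np.array([p["k1"],0,0,0,0.]))[:,0]
    d=p["depth"].reshape(-1,1); P=np.hstack([s[:,:1],-s[:,1:],-np.ones_like(d)])*d
    T=W(p,st); return (P@T[:3,:3].T+T[:3,3]).reshape(480,640,3)
def pix(p,X,st=None):
    T=np.linalg.inv(W(p,st)); c=T[:3,:3]@np.array(X)+T[:3,3]; f=240/np.tan(np.radians(p["fovy"])/2)
    s=np.array([c[0],-c[1]])/-c[2]; s=s*(1+p["k1"]*(s@s)); return f*s+[p["cx"],p["cy"]]
E
cat > a.py <<'E'
from h import *
st=read_state(); print(st)
for n in ("scene","top"):
    p=read_camera(n); save(p,n+"0"); 
    print(n,p["fovy"],p["k1"],np.round(p["world_from_camera"],3).tolist())
    for t in ("photometer","cover_hinge","cover_lip","cuvette","blue_bottle","sample_jar","amber_vial","stoppered_flask","hex_bolt"):
        r=landmark_of(t,p)
        for q in r[:2]: print(t,np.round(q["at"],1),round(q["conf"],2),np.round(world(p,q["at"]),3))
E
python3 a.py
```

```text
pics
{'time': 0.0, 'q': array([ 1.19409141e+00,  2.64745469e-01,  1.60536087e+00,  8.75547735e-06,
        1.27369824e+00, -3.69437401e-02]), 'joint_vel': array([ 0.00060875, -0.00077914, -0.00088035, -0.00293255, -0.00014609,
        0.00035155]), 'joint_torque': array([ 2.47493677e-03, -5.15117991e+01, -3.67309785e+01, -6.64991603e-05,
        1.29072263e-02, -2.43746092e-05]), 'tool_pos': array([0.22471897, 0.63574708, 0.23797427]), 'tcp_rot': array([-0.53105777, -3.09591106,  0.00339724]), 'wrist_force': array([ 0.2327755 , -0.18526292, -0.02209989]), 'torque': array([ 0.04665679,  0.01823633, -0.04374116]), 'width': 0.9995325206670276}
scene 52.39082130365065 -0.09647169882629648 [[-0.996, -0.083, 0.04, 0.615], [0.091, -0.815, 0.573, 0.664], [-0.015, 0.574, 0.819, 0.967], [0.0, 0.0, 0.0, 1.0]]
photometer [283.2 266.1] 0.65 [0.638 0.149 0.148]
cover_hinge [292.3 199.2] 0.83 [0.609 0.017 0.193]
cover_hinge [314.2 222.9] 0.47 [0.564 0.011 0.098]
cover_lip [273.8 158.7] 0.81 [ 0.639 -0.029  0.269]
cuvette [314.3 224.1] 0.45 [0.564 0.013 0.097]
blue_bottle [289.8 357.7] 0.83 [0.639 0.312 0.078]
amber_vial [370.9 282.1] 0.93 [0.451 0.137 0.033]
stoppered_flask [366.3 139.4] 0.7 [ 0.392 -0.306  0.037]
hex_bolt [367.2 247.5] 0.69 [0.439 0.024 0.001]
top 54.73972958946124 -0.12366930588979733 [[-0.081, 0.975, -0.206, 0.367], [-0.997, -0.08, 0.014, 0.046], [-0.003, 0.207, 0.978, 1.146], [0.0, 0.0, 0.0, 1.0]]
photometer [311.7 227.4] 0.73 [0.609 0.046 0.122]
cover_hinge [338.  217.5] 0.88 [ 0.61  -0.012  0.188]
cover_lip [336.6 183.3] 0.84 [ 0.656 -0.009  0.281]
cover_lip [311.4 227.9] 0.47 [0.604 0.047 0.14 ]
cuvette [338.9 249.7] 0.6 [ 0.557 -0.012  0.099]
blue_bottle [218.9 236.4] 0.8 [0.614 0.266 0.086]
sample_jar [395.3 220. ] 0.65 [ 0.619 -0.152  0.086]
amber_vial [287.8 305.9] 0.52 [0.441 0.116 0.057]
stoppered_flask [479.5 310.5] 0.66 [ 0.391 -0.324  0.084]
hex_bolt [331.9 304.2] 0.62 [0.44  0.012 0.013]
```

View pics/scene0.png

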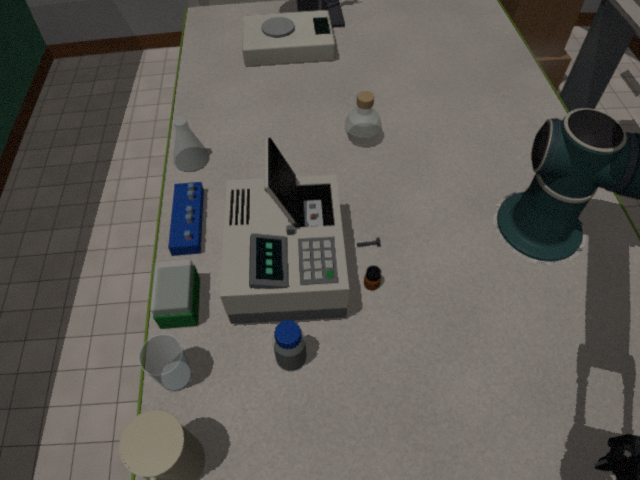

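View pics/top0.png

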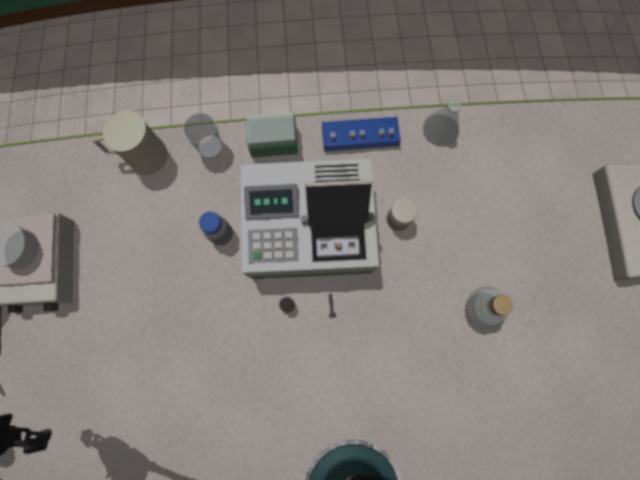

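The photometer stands mid-bench with the cover thrown back: lip near (275,150) in the scene picture, (337,185) in the top one. The vial and bolt lie in front of it and the jar is on its right. Next I'll fit its pose from depth.

```bash
cat > b.py <<'E'
from h import *
from scipy.optimize import least_squares
for n in ("scene","top"):
    p=read_camera(n); C=cloud(p).reshape(-1,3); im=p["image"].reshape(-1,3)
    near=(abs(C[:,0]-.62)<.2)&(abs(C[:,1]-.05)<.2)
    b=C[near&(abs(C[:,2])<.02)]; print(n,"bench z",np.median(b[:,2]))
    m=near&(abs(C[:,2]-.14)<.008); T=C[m]
    r=cv2.minAreaRect(T[:,:2].astype(np.float32)); print("top rect",r, np.median(T[:,2]))
    # robust: front edge etc.
    for ax in (0,1):
        print([round(float(np.percentile(T[:,ax],q)),4) for q in (0.2,1,99,99.8)])
    # cover: points above .18
    m=(abs(C[:,0]-.64)<.08)&(abs(C[:,1]+.01)<.1)&(C[:,2]>.185)&(C[:,2]<.3)
    P=C[m]; dark=im[m].mean(1)<70
    P=P[dark]; c=P.mean(0); u,s,v=np.linalg.svd(P-c,full_matrices=False); nn=v[2]; nn*=-np.sign(nn[0])
    print("cover n",nn,"c",c,len(P),"res",s[2]/np.sqrt(len(P)),"theta",np.arctan2(-nn[0],-nn[2]), "yaw",np.arctan2(-nn[1],-nn[0]))
    print("y",np.percentile(P[:,1],[.5,99.5]),"zmax",np.percentile(P[:,2],99.5), "x at zmax",P[P[:,2]>np.percentile(P[:,2],98)].mean(0))
E
python3 b.py
```

```text
scene bench z 0.00023554165698980167
top rect ((0.6349146366119385, 0.052823327481746674), (0.3047722578048706, 0.2515329122543335), 88.06655883789062) 0.1407653037528166
[0.5074, 0.5108, 0.7598, 0.7627]
[-0.0971, -0.0918, 0.2047, 0.2067]
cover n [-0.91904563  0.04448636  0.39163261] c [ 0.62928018 -0.0013854   0.24063761] 1305 res 0.0018882589010913626 theta 1.9736234221753424 yaw -0.04836719999259753
y [-0.07529426  0.0546774 ] zmax 0.2845087391149247 x at zmax [ 0.64673016 -0.01375631  0.28433664]
top bench z 0.0012806489086124584
top rect ((0.6375552415847778, 0.05232499539852142), (0.3014300763607025, 0.25044548511505127), 88.0042495727539) 0.14167943118595683
[0.5094, 0.5119, 0.7609, 0.7646]
[-0.0976, -0.0951, 0.2019, 0.2044]
cover n [-0.9288869   0.03851407  0.36835552] c [ 0.62932105 -0.01171416  0.23945192] 2064 res 0.0012357033413644013 theta 1.9483300753583803 yaw -0.0414388669490059
y [-0.07391634  0.05082322] zmax 0.28636370500383695 x at zmax [ 0.6472502  -0.01657917  0.28589836]
```

Both cameras agree: photometer at (0.636, 0.0525), yaw −0.035, hinge at about (0.614, −0.012, 0.157), angle about 1.95. I'll write a planner helper.

```bash
cat >> h.py <<'E'
PSI=-0.035; H=np.array([0.614,-0.012,0.157]); EX=np.array([np.cos(PSI),np.sin(PSI),0]); EY=np.array([-np.sin(PSI),np.cos(PSI),0]); EZ=np.array([0,0,1.])
def orient(phi):  # tool dir tilted forward by phi: z=(sin,-cos)
    z=np.sin(phi)*EX-np.cos(phi)*EZ; y=np.cos(phi)*EX+np.sin(phi)*EZ; x=np.cross(y,z)
    return np.stack([x,y,z],1)
def rel(st,pos,Rm):
    R0=R.from_rotvec(st["tcp_rot"]).as_matrix()
    return np.round(R0.T@(np.array(pos)-st["tool_pos"])*100,2).tolist(), np.round(R.from_matrix(R0.T@Rm).as_rotvec(),3).tolist()
def show(st=None):
    st=st or read_state(); Rm=R.from_rotvec(st["tcp_rot"]).as_matrix(); d=np.array(st["tool_pos"])-H
    print("t",round(st["time"],2),"q",np.round(st["q"],3),"tool",np.round(st["tool_pos"],4),"in hinge frame",np.round([d@EX*1e3,d@EY*1e3,d@EZ*1e3],1),"phi",round(float(np.arctan2(Rm[:,2]@EX,-Rm[2,2])),3),"F",np.round(st["wrist_force"],2),"w",round(st["width"],3)); return st
E
python3 -c "
from h import *
st=show(); print(rel(st,[.4,.35,.42],R.from_rotvec(st['tcp_rot']).as_matrix())); print(rel(st,[.625,-.012,.42],orient(0)))"
```

```text
t 1.1 q [ 1.194  0.264  1.604  0.     1.274 -0.037] tool [0.225  0.6364 0.2392] in hinge frame [-411.5  634.4   82.2] phi -0.0 F [ 0.43  0.09 -0.88] w 0.999
([-26.05, -21.17, -18.07], [0.0, 0.0, 0.0])
([-59.33, -47.8, -18.07], [-0.0, 0.0, 1.266])
```

play_rows(
  slide=[
    [-1,-1,-3.5],
    [-3,-2.5,-6],
    [-6,-5,-8],
    [-9,-7.5,-10],
    [-12,-10,-12],
    [-15,-12.5,-14],
    [-18.3,-14.7,-15],
    [-21.5,-17.3,-16],
    [-24.7,-19.9,-17],
    [-27.9,-22.5,-18],
    [-31.1,-25.1,-18],
    [-34.3,-27.7,-18],
  ],
  delta_rot=[
    [0,0,0.05],
    [0,0,0.12],
    [0,0,0.2],
    [0,0,0.28],
    [0,0,0.36],
    [0,0,0.44],
    [0,0,0.52],
    [0,0,0.6],
    [0,0,0.68],
    [0,0,0.76],
    [0,0,0.84],
    [0,0,0.92],
  ],
  hand=1.0,
)

```text
time: 2.1
tool_pos: [0.4523, 0.267, 0.4209]
tcp_rot: [1.854, 2.534, 0.004]
wrist_force: [0.8, 0.7, 0.0]
width: 1.001
```

```bash
python3 -c "
from h import *
st=show(); print(rel(st,[.632,-.0125,.40],orient(0)))"
```

```text
t 2.1 q [ 0.486 -0.083  1.654  0.     1.568  0.178] tool [0.4523 0.267  0.4209] in hinge frame [-171.4  273.2  263.9] phi 0.003 F [0.84 0.71 0.02] w 1.001
([-32.08, 8.67, 2.1], [0.003, -0.001, 0.342])
```

play_rows(
  slide=[
    [-3,0.8,0.2],
    [-6.5,1.6,0.4],
    [-10,2.5,0.6],
    [-13.5,3.4,0.8],
    [-17,4.4,1],
    [-20.5,5.4,1.3],
    [-24,6.4,1.6],
    [-27,7.3,1.8],
    [-29.5,8,2],
    [-31.2,8.5,2.1],
    [-32.1,8.7,2.1],
    [-32.1,8.7,2.1],
  ],
  delta_rot=[
    [0,0,0.03],
    [0,0,0.07],
    [0,0,0.11],
    [0,0,0.15],
    [0,0,0.19],
    [0,0,0.23],
    [0,0,0.27],
    [0,0,0.3],
    [0,0,0.33],
    [0,0,0.342],
    [0,0,0.342],
    [0,0,0.342],
  ],
)

```text
time: 3.1
tool_pos: [0.6329, -0.0139, 0.3994]
tcp_rot: [2.261, 2.181, 0.004]
wrist_force: [0.6, 1.0, 0.2]
width: 1.0
```

```bash
cat > c.py <<'E'
from h import *
st=show(); p=read_camera("scene"); save(p,"scene1"); w=read_camera("wrist"); save(w,"wrist1"); print(np.round(w["hand_eye"],3).tolist(),w["fovy"])
C=cloud(p); m=(abs(C[...,0]-st["tool_pos"][0])<.1)&(abs(C[...,1]-st["tool_pos"][1])<.05)&(C[...,2]>.3)
P=C[m]; 
for z in np.arange(.36,.5,.01):
    q=P[abs(P[:,2]-z)<.005]; 
    if len(q): print(round(z,3),len(q),np.round(np.percentile(q[:,0],[1,25,50,75,99])-st["tool_pos"][0],3),np.round(np.percentile(q[:,1],[1,99]),3))
c=cv2.resize(p["image"][40:280,160:480],(800,600))[:,:,::-1]; cv2.imwrite("pics/s1c.png",c)
E
python3 c.py
```

```text
t 3.1 q [-0.062  0.129  1.475  0.002  1.536 -0.026] tool [ 0.6329 -0.0139  0.3994] in hinge frame [ 18.9  -1.2 242.4] phi 0.002 F [0.6  1.03 0.24] w 1.0
[[0.001, 0.945, 0.326, 0.084], [1.0, -0.001, -0.0, 0.001], [0.0, 0.326, -0.945, -0.134], [0.0, 0.0, 0.0, 1.0]] 65.85816481792045
0.4 1 [0.042 0.042 0.042 0.042 0.042] [-0.021 -0.021]
0.41 38 [-0.056 -0.049  0.041  0.047  0.053] [-0.022  0.   ]
0.42 76 [-0.056 -0.049  0.042  0.047  0.054] [-0.024 -0.   ]
0.43 72 [-0.057 -0.051  0.04   0.046  0.054] [-0.023  0.001]
0.44 72 [-0.059 -0.05   0.041  0.046  0.055] [-0.012  0.   ]
0.45 158 [-0.074 -0.055 -0.042  0.051  0.07 ] [-0.021  0.003]
0.46 317 [-0.075 -0.054 -0.036  0.051  0.071] [-0.026  0.003]
0.47 405 [-0.072 -0.039 -0.006  0.034  0.069] [-0.03   0.005]
0.48 277 [-0.073 -0.028 -0.001  0.026  0.068] [-0.013  0.006]
0.49 362 [-0.071 -0.028 -0.001  0.026  0.067] [-0.013  0.007]
0.5 511 [-0.069 -0.036 -0.003  0.032  0.066] [-0.019  0.006]
```

View pics/s1c.png

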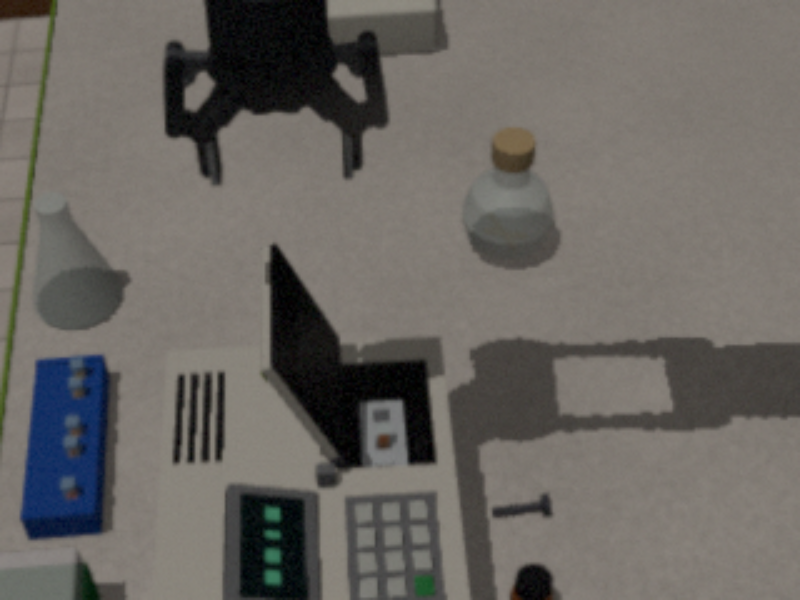

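View pics/wrist1.png

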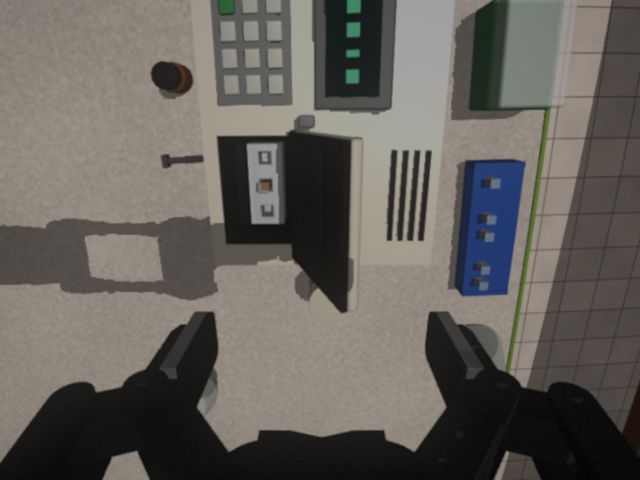

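The hand is centred over the cover with both fingers clear. A small tilt will let me calibrate the wrist length.

play_rows(
  slide=[
    [0,0.5,1],
    [0,1.2,3],
    [0,1.8,4],
    [0,1.8,4],
  ],
  delta_rot=[
    [-0.1,0,0],
    [-0.2,0,0],
    [-0.2,0,0],
    [-0.2,0,0],
  ],
)

```text
time: 3.53
tool_pos: [0.6471, -0.0107, 0.3562]
tcp_rot: [2.153, 2.085, 0.206]
wrist_force: [0.4, -0.0, 0.4]
width: 0.999
```

```bash
cat > k.py <<'E'
from h import *
st=show(); q=st["q"]; L1,L2=.51,.5675
r=np.hypot(*st["tool_pos"][:2]); z=st["tool_pos"][2]; ps=q[1]+q[2]+q[4]; ph=np.pi-ps
print("phi",ph, "d from r",(r-L1*np.sin(q[1])-L2*np.sin(q[1]+q[2]))/np.sin(ph))
hd=-.087; # z = h+L1c+L2c - d cos(ph); h=hd+d
print("d from z",(z-hd-L1*np.cos(q[1])-L2*np.cos(q[1]+q[2]))/(1-np.cos(ph)))
E
python3 k.py
```

```text
t 3.53 q [-0.059  0.039  1.66   0.009  1.248 -0.029] tool [ 0.6471 -0.0107  0.3562] in hinge frame [ 33.1   2.5 199.2] phi 0.194 F [ 0.35 -0.01  0.38] w 0.999
phi 0.19390581610652813 d from r 0.3355634368963767
d from z 0.33374814081252985
```

```bash
cat >> h.py <<'E'
def ik(r,z,phi,d=.335,h=.248,L1=.51,L2=.5675):
    wr=r-d*np.sin(phi); wz=z+d*np.cos(phi)-h; D2=wr*wr+wz*wz
    c=(D2-L1*L1-L2*L2)/(2*L1*L2)
    if abs(c)>1: return None
    q3=np.arccos(c); q2=np.arctan2(wr,wz)-np.arctan2(L2*np.sin(q3),L1+L2*c); q5=np.pi-phi-q2-q3
    return np.array([q2,q3,q5])
def ok(q): return q is not None and -.9<q[0]<2.1 and .35<q[1]<2.53 and .05<q[2]<2.6
def tipoff(w): return .008-.013*w
def lip(th): return np.array([-.130*np.cos(th)-.016*np.sin(th), .130*np.sin(th)-.016*np.cos(th)])  # hinge-frame x,z
def tcp(th,phi,s,w):  # TCP (hinge frame x,z) for front finger face through lip corner, s behind the tip
    g=.085*w; y=np.array([np.cos(phi),np.sin(phi)]); zt=np.array([np.sin(phi),-np.cos(phi)])
    return lip(th)+g/2*y+(s-tipoff(w))*(-zt)
def wpos(xz,y=0.): return H+xz[0]*EX+y*EY+xz[1]*EZ
E
python3 - <<'E'
from h import *
for w in (.6,1.):
  for phi in np.radians([15,25,30,35,40,45,50,55,60]):
    P=wpos(tcp(0,phi,.018,w)); q=ik(np.hypot(*P[:2]),P[2],phi); print(w,round(np.degrees(phi)),np.round(P,3),None if q is None else np.round(q,2),ok(q))
E
```

```text
0.6 15 [ 0.504 -0.008  0.165] [-0.17  2.22  0.83] True
0.6 25 [ 0.5   -0.008  0.168] [-0.28  2.34  0.65] True
0.6 30 [ 0.497 -0.008  0.169] [-0.34  2.4   0.55] True
0.6 35 [ 0.495 -0.008  0.17 ] [-0.39  2.47  0.45] True
0.6 40 [ 0.492 -0.008  0.171] [-0.44  2.53  0.35] True
0.6 45 [ 0.49  -0.008  0.172] [-0.48  2.59  0.24] False
0.6 50 [ 0.487 -0.008  0.172] [-0.51  2.65  0.13] False
0.6 55 [ 0.484 -0.007  0.172] [-0.52  2.71  0.  ] False
0.6 60 [ 0.481 -0.007  0.172] [-0.52  2.76 -0.14] False
1.0 15 [ 0.519 -0.009  0.174] [-0.15  2.18  0.84] True
1.0 25 [ 0.513 -0.008  0.18 ] [-0.27  2.31  0.67] True
1.0 30 [ 0.509 -0.008  0.182] [-0.33  2.37  0.57] True
1.0 35 [ 0.506 -0.008  0.184] [-0.38  2.43  0.48] True
1.0 40 [ 0.502 -0.008  0.186] [-0.43  2.5   0.38] True
1.0 45 [ 0.498 -0.008  0.187] [-0.48  2.56  0.28] False
1.0 50 [ 0.494 -0.008  0.188] [-0.52  2.62  0.17] False
1.0 55 [ 0.49  -0.008  0.189] [-0.55  2.68  0.05] False
1.0 60 [ 0.485 -0.007  0.189] [-0.56  2.74 -0.08] False
```

Run:
```python
from h import *
st=show()
print(rel(st,wpos([.038,.15]),orient(0))); print(rel(st,wpos([.037,.103]),orient(0)))
```

```text
t 3.53 q [-0.059  0.039  1.66   0.009  1.248 -0.029] tool [ 0.6471 -0.0107  0.3562] in hinge frame [ 33.1   2.5 199.2] phi 0.194 F [ 0.35 -0.01  0.38] w 0.999
([-0.27, -0.47, 4.92], [0.194, -0.003, 0.003])
([-0.28, -1.47, 9.51], [0.194, -0.003, 0.003])
```

play_rows(
  slide=[
    [-0.1,-0.1,1.2],
    [-0.3,-0.3,3],
    [-0.3,-0.5,4.9],
    [-0.3,-0.8,6.5],
    [-0.3,-1.1,8],
    [-0.3,-1.4,9.1],
    [-0.3,-1.5,9.5],
    [-0.3,-1.5,9.5],
    [-0.3,-1.5,9.5],
  ],
  delta_rot=[
    [0.1,0,0],
    [0.19,0,0],
    [0.194,0,0],
    [0.194,0,0],
    [0.194,0,0],
    [0.194,0,0],
    [0.194,0,0],
    [0.194,0,0],
    [0.194,0,0],
  ],
)

```text
time: 4.28
tool_pos: [0.6514, -0.0133, 0.2614]
tcp_rot: [-2.255, -2.185, -0.005]
wrist_force: [0.7, -1.0, -0.2]
width: 1.001
```

```bash
cat > v.py <<'E'
from h import *
import sys
n=sys.argv[1]
st=show(); p=read_camera("scene"); w=read_camera("wrist")
def cov(p,st=None):
    C=cloud(p,st).reshape(-1,3); im=p["image"].reshape(-1,3)
    return C,im
a=cv2.resize(p["image"][90:250,220:420],(750,600))[:,:,::-1]; 
cv2.imwrite("pics/%s_s.png"%n,a); save(w,n+"_w")
E
python3 v.py d1
```

```text
t 4.28 q [-0.06   0.207  1.633  0.003  1.301 -0.029] tool [ 0.6514 -0.0133  0.2614] in hinge frame [3.750e+01 1.000e-01 1.044e+02] phi 0.001 F [ 0.66 -1.02 -0.18] w 1.001
```

View pics/d1_s.png

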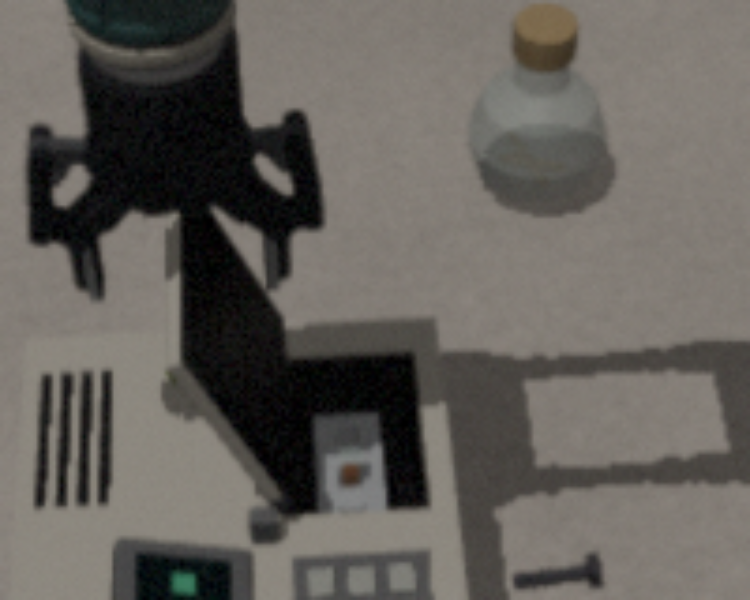

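View pics/d1_w.png

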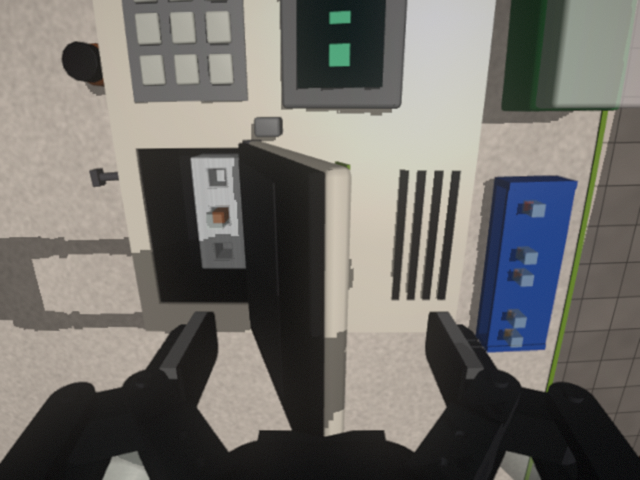

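The cover lip (about column 335) is between the finger pads (about 215 and 428) with room on both sides. I'll narrow the gap a little without touching.

play_rows(
  slide=[
    [0,0,0],
    [0,0,0],
    [0,0,0],
    [0,0,0],
  ],
  delta_rot=[
    [0,0,0],
    [0,0,0],
    [0,0,0],
    [0,0,0],
  ],
  hand=0.65,
  force=20,
)

```text
time: 4.72
tool_pos: [0.6517, -0.0135, 0.2626]
tcp_rot: [2.256, 2.185, 0.007]
wrist_force: [-0.3, -0.0, 0.7]
width: 0.652
```

```bash
python3 v.py d2
```

```text
t 4.72 q [-0.06   0.205  1.633  0.003  1.3   -0.029] tool [ 0.6517 -0.0135  0.2626] in hinge frame [ 37.7  -0.2 105.6] phi 0.003 F [-0.28 -0.04  0.7 ] w 0.652
```

View pics/d2_w.png

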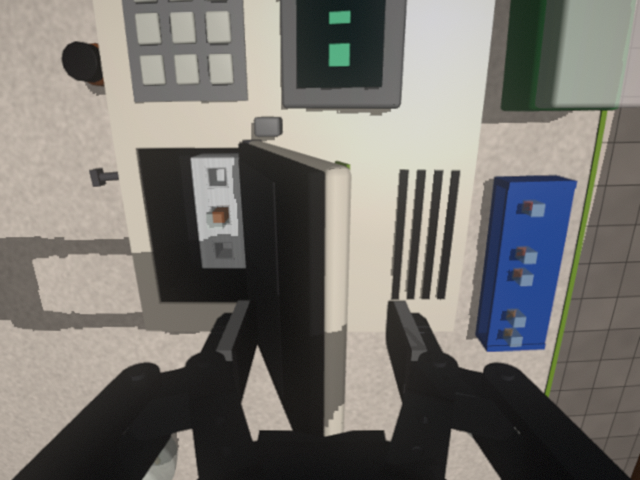

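View pics/d2_s.png

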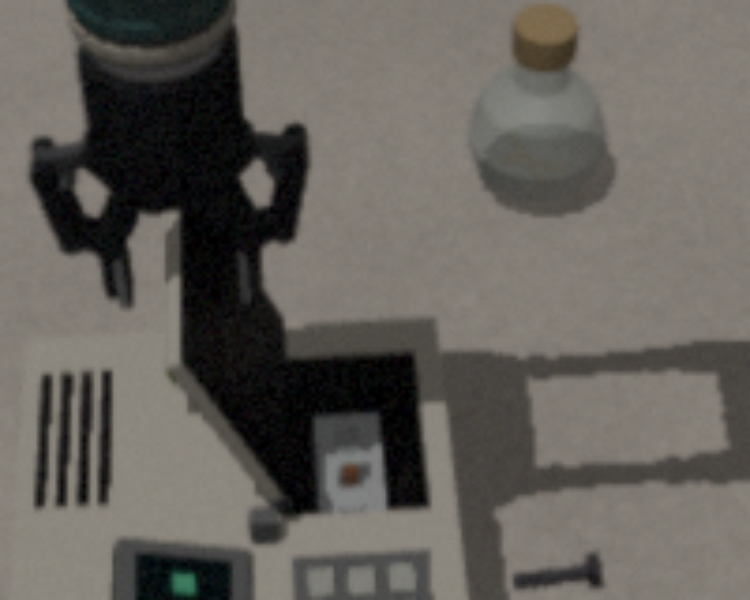

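play_rows(
  slide=[
    [0,-0.5,0.3],
    [0,-1.2,0.5],
    [0,-1.7,0.5],
    [0,-2.1,0.5],
    [0,-2.5,0.5],
    [0,-2.9,0.5],
    [0,-3.3,0.5],
    [0,-3.7,0.5],
    [0,-4.0,0.5],
    [0,-4.3,0.5],
    [0,-4.6,0.5],
    [0,-4.9,0.5],
  ],
  delta_rot=[
    [0,0,0],
    [0,0,0],
    [0,0,0],
    [0,0,0],
    [0,0,0],
    [0,0,0],
    [0,0,0],
    [0,0,0],
    [0,0,0],
    [0,0,0],
    [0,0,0],
    [0,0,0],
  ],
)

```text
time: 5.82
tool_pos: [0.6023, -0.0119, 0.257]
tcp_rot: [-2.256, -2.186, -0.006]
wrist_force: [-0.6, 0.1, 0.6]
width: 0.649
```

```bash
cat > ang.py <<'E'
from h import *
import sys
n=sys.argv[1]; st=show(); 
T0=0
p=read_camera("scene"); C=cloud(p).reshape(-1,3); im=p["image"].reshape(-1,3).astype(int)
d=C-H; x,y,z=d@EX,d@EY,d[:,2]
# underside: dark, part not near fingers: y 20..62mm left half
m=(y>.025)&(y<.060)&(x*x+z*z<.132**2)&(x*x+z*z>.035**2)&(z>-.01)&(im.max(1)<70)&(x<.08)
P=np.stack([x[m],z[m]],1)
best=None
for th in np.arange(-.05,2.05,.005):
    n_=np.array([-np.sin(th),-np.cos(th)]); l=np.array([-np.cos(th),np.sin(th)])
    r=P@n_-.016; t=P@l; k=(abs(r)<.004)&(t>.03)
    if best is None or k.sum()>best[0]: best=(k.sum(),th)
print("pts",len(P),"theta~",best)
a=cv2.resize(p["image"][90:250,220:420],(750,600))[:,:,::-1]; cv2.imwrite("pics/%s_s.png"%n,a)
E
python3 ang.py p1
```

```text
t 5.82 q [-0.063  0.115  1.746  0.003  1.277 -0.032] tool [ 0.6023 -0.0119  0.257 ] in hinge frame [-11.7  -0.3 100. ] phi 0.003 F [-0.59  0.11  0.59] w 0.649
pts 152 theta~ (np.int64(151), np.float64(1.699999999999999))
```

View pics/p1_s.png

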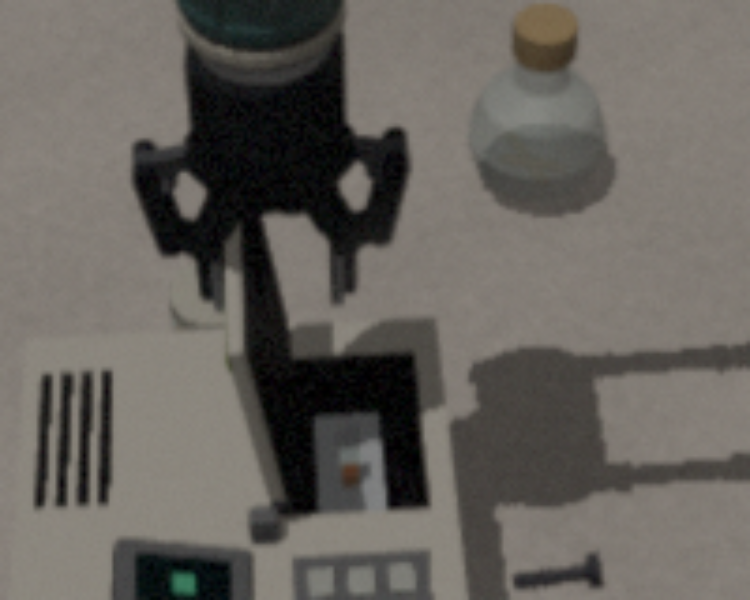

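The rear finger has it at about 1.70. A bit more takes it past balance.

play_rows(
  slide=[
    [0,-0.3,0],
    [0,-0.6,0],
    [0,-0.9,0],
    [0,-1.2,0],
    [0,-1.2,0],
  ],
  delta_rot=[
    [0,0,0],
    [0,0,0],
    [0,0,0],
    [0,0,0],
    [0,0,0],
  ],
)

```text
time: 6.28
tool_pos: [0.5892, -0.0114, 0.257]
tcp_rot: [-2.256, -2.185, -0.005]
wrist_force: [0.3, -0.2, 0.5]
width: 0.644
```

```bash
python3 ang.py p2
```

```text
t 6.28 q [-0.063  0.091  1.773  0.003  1.276 -0.033] tool [ 0.5892 -0.0114  0.257 ] in hinge frame [-24.8  -0.3 100. ] phi 0.002 F [ 0.28 -0.2   0.51] w 0.644
pts 60 theta~ (np.int64(60), np.float64(1.5799999999999992))
```

play_rows(
  slide=[
    [0,0.4,0],
    [0,0.9,0],
    [0,1.2,0],
    [0,1.2,0],
  ],
  delta_rot=[
    [0,0,0],
    [0,0,0],
    [0,0,0],
    [0,0,0],
  ],
)

```text
time: 6.67
tool_pos: [0.6024, -0.0119, 0.257]
tcp_rot: [-2.256, -2.186, -0.006]
wrist_force: [-0.7, 0.4, 0.3]
width: 0.648
```

```bash
python3 ang.py p3
```

```text
t 6.67 q [-0.063  0.116  1.746  0.003  1.278 -0.032] tool [ 0.6024 -0.0119  0.257 ] in hinge frame [-11.6  -0.3 100. ] phi 0.002 F [-0.69  0.38  0.31] w 0.648
pts 65 theta~ (np.int64(36), np.float64(1.4999999999999991))
```

View pics/p3_s.png

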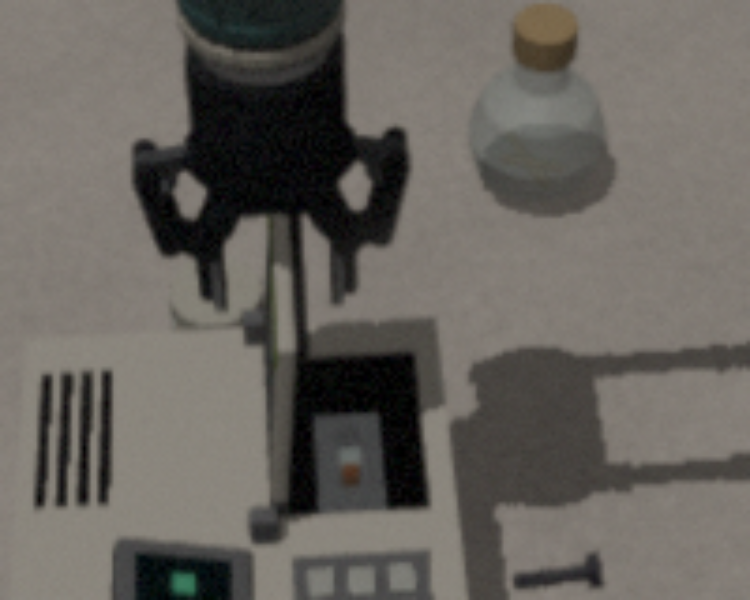

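The cover is falling freely at about 1.48 and both fingers are clear of it. I'll catch it with a slight recede.

play_rows(
  slide=[
    [0,0,0],
    [0,-0.1,0],
    [0,-0.3,0],
    [0,-0.5,0],
    [0,-0.6,0],
    [0,-0.6,0],
  ],
  delta_rot=[
    [0,0,0],
    [0,0,0],
    [0,0,0],
    [0,0,0],
    [0,0,0],
    [0,0,0],
  ],
)

```text
time: 7.22
tool_pos: [0.5955, -0.0117, 0.2569]
tcp_rot: [-2.256, -2.185, -0.005]
wrist_force: [-0.1, 0.2, 0.8]
width: 0.652
```

```bash
cat > ang2.py <<'E'
from h import *
import sys
n=sys.argv[1]; st=show()
p=read_camera("scene"); C=cloud(p).reshape(-1,3); im=p["image"].reshape(-1,3).astype(int)
d=C-H; x,y,z=d@EX,d@EY,d[:,2]
m=(y>.015)&(y<.072)&(x*x+z*z<.136**2)&(x*x+z*z>.035**2)&(z>-.012)&(x<.08)
P=np.stack([x[m],z[m]],1); br=im[m].max(1)
res=[]
for th in np.arange(-.03,2.05,.005):
    n_=np.array([-np.sin(th),-np.cos(th)]); l=np.array([-np.cos(th),np.sin(th)])
    t=P@l; o=(abs(P@n_)<.0025)&(t>.035)&(br>90); 
    res.append((o.sum(),th))
res=np.array(res); k=res[:,0]; i=k.argmax(); sel=k>.8*k[i]
print("outer-face fit n",k[i],"theta",round(res[i,1],3),"range",res[sel,1].min(),res[sel,1].max())
th=(res[sel,1].min()+res[sel,1].max())/2
c=lip(th); print("lip corner",np.round(c*1e3,1))
a=cv2.resize(p["image"][90:250,220:420],(750,600))[:,:,::-1]; cv2.imwrite("pics/%s_s.png"%n,a)
E
python3 ang2.py p4
```

```text
t 7.22 q [-0.063  0.103  1.76   0.003  1.277 -0.032] tool [ 0.5955 -0.0117  0.2569] in hinge frame [-18.5  -0.3  99.9] phi 0.002 F [-0.1   0.21  0.8 ] w 0.652
outer-face fit n 134.0 theta 1.3 range 1.2850000000000001 1.3100000000000003
lip corner [-50.5 120.9]
```

View pics/p4_s.png

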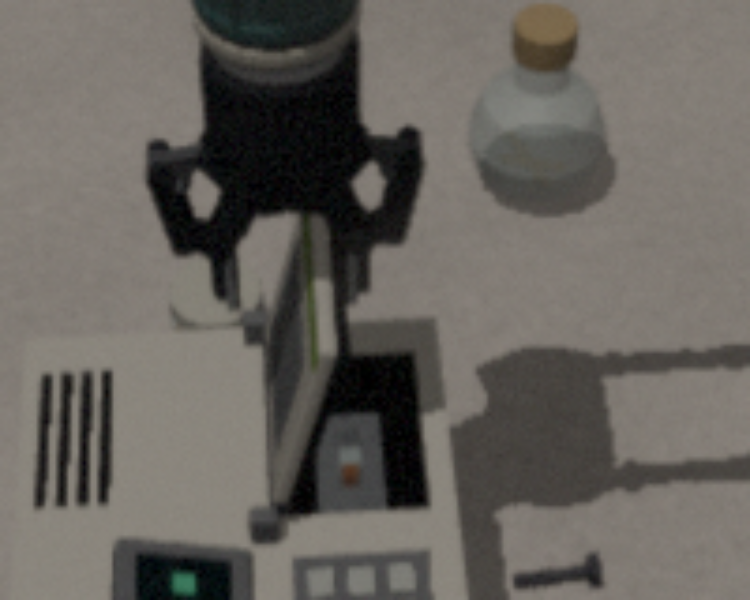

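Caught: the cover rests on the front finger at about 1.31. For the flat end pose I need more gap, or the rear finger would come down on the cover. So I'll open the hand while holding the front finger in place.

play_rows(
  slide=[
    [0,0.2,0],
    [0,0.5,0],
    [0,0.7,0],
  ],
  delta_rot=[
    [0,0,0],
    [0,0,0],
    [0,0,0],
  ],
  hand=0.82,
)

```text
time: 7.52
tool_pos: [0.6031, -0.0119, 0.2571]
tcp_rot: [-2.256, -2.185, -0.006]
wrist_force: [-0.5, -0.2, 0.7]
width: 0.821
```

play_rows(
  slide=[
    [0,0.2,0],
    [0,0.5,0],
    [0,0.8,0],
    [0,0.8,0],
  ],
  delta_rot=[
    [0,0,0],
    [0,0,0],
    [0,0,0],
    [0,0,0],
  ],
  hand=1.0,
)

```text
time: 7.85
tool_pos: [0.6117, -0.0122, 0.2571]
tcp_rot: [-2.256, -2.186, -0.006]
wrist_force: [-0.8, 0.7, 0.5]
width: 1.002
```

```bash
python3 ang2.py p5
cat > plan.py <<'E'
from h import *
import sys
# args: theta targets list ; phi schedule
E0=float(sys.argv[1]); s=float(sys.argv[2]); ths=[float(a) for a in sys.argv[3:]]
st=show()
for th in ths:
    phi=.66*(1-th/1.32); xz=tcp(th,phi,s,1.0)+E0*np.array([np.cos(phi),np.sin(phi)])
    P=wpos(xz); q=ik(np.hypot(*P[:2]),P[2],phi)
    y=np.array([np.cos(phi),np.sin(phi)]); zt=np.array([np.sin(phi),-np.cos(phi)])
    rear=xz+.0425*y+tipoff(1)*zt; front=xz-.0425*y+tipoff(1)*zt
    n_=np.array([np.sin(th),np.cos(th)])
    print(th,"phi",round(phi,3),rel(st,P,orient(phi)),"q",np.round(q,2),ok(q),"rear clr",round(rear@n_*1e3),"front tip",np.round(front*1e3))
E
python3 plan.py 0 0.0165 1.3 1.15 1 .8 .6 .4 .2 .1 0
```

```text
t 7.85 q [-0.062  0.133  1.726  0.003  1.28  -0.031] tool [ 0.6117 -0.0122  0.2571] in hinge frame [ -2.3  -0.3 100.1] phi 0.003 F [-0.84  0.71  0.47] w 1.002
outer-face fit n 126.0 theta 1.31 range 1.2950000000000002 1.3200000000000003
lip corner [-49.3 121.4]
t 7.9 q [-0.062  0.133  1.727  0.003  1.28  -0.031] tool [ 0.6114 -0.0122  0.257 ] in hinge frame [ -2.6  -0.3 100. ] phi 0.002 F [-0.43  0.41 -0.38] w 0.996
1.3 phi 0.01 ([0.04, -0.52, -4.3], [-0.008, -0.003, 0.003]) q [0.09 1.69 1.35] True rear clr 73 front tip [-50. 147.]
1.15 phi 0.085 ([0.04, -2.45, -3.73], [-0.083, -0.003, 0.003]) q [0.01 1.79 1.25] True rear clr 73 front tip [-70. 139.]
1.0 phi 0.16 ([0.05, -4.25, -2.89], [-0.158, -0.003, 0.003]) q [-0.07  1.89  1.16] True rear clr 73 front tip [-88. 127.]
0.8 phi 0.26 ([0.05, -6.39, -1.4], [-0.258, -0.003, 0.003]) q [-0.17  2.02  1.03] True rear clr 71 front tip [-109.  108.]
0.6 phi 0.36 ([0.05, -8.16, 0.45], [-0.358, -0.003, 0.003]) q [-0.25  2.14  0.9 ] True rear clr 69 front tip [-126.   85.]
0.4 phi 0.46 ([0.05, -9.49, 2.57], [-0.458, -0.004, 0.002]) q [-0.33  2.26  0.75] True rear clr 66 front tip [-138.   60.]
0.2 phi 0.56 ([0.04, -10.35, 4.88], [-0.558, -0.004, 0.002]) q [-0.38  2.37  0.59] True rear clr 62 front tip [-145.   33.]
0.1 phi 0.61 ([0.04, -10.6, 6.07], [-0.608, -0.004, 0.002]) q [-0.4   2.42  0.51] True rear clr 60 front tip [-146.   19.]
0.0 phi 0.66 ([0.04, -10.72, 7.27], [-0.658, -0.004, 0.002]) q [-0.41  2.47  0.42] True rear clr 57 front tip [-146.    5.]
```

View pics/p5_s.png

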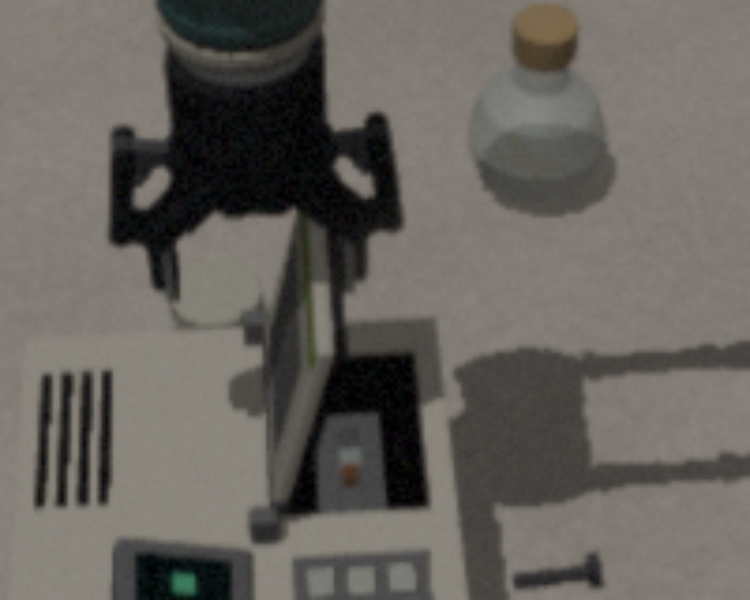

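```bash
sed -i 's/(s-tipoff(w))\*(-zt)/(s-tipoff(w))*zt/' h.py; python3 plan.py 0.004 0.0165 1.31 1.2 1.1 1.0 .9 .8 .7 .6 .5 .4 .3 .2 .1 0
```

```text
t 7.9 q [-0.062  0.133  1.727  0.003  1.28  -0.031] tool [ 0.6114 -0.0122  0.257 ] in hinge frame [ -2.6  -0.3 100. ] phi 0.002 F [-0.43  0.41 -0.38] w 0.996
1.31 phi 0.005 ([0.03, 0.02, -0.03], [-0.003, -0.003, 0.003]) q [0.13 1.73 1.28] True rear clr 66 front tip [-45. 105.]
1.2 phi 0.06 ([0.03, -1.17, 0.32], [-0.058, -0.003, 0.003]) q [0.07 1.8  1.21] True rear clr 64 front tip [-57.  99.]
1.1 phi 0.11 ([0.03, -2.21, 0.76], [-0.108, -0.003, 0.003]) q [0.03 1.86 1.15] True rear clr 61 front tip [-67.  93.]
1.0 phi 0.16 ([0.03, -3.18, 1.3], [-0.158, -0.003, 0.003]) q [-0.02  1.92  1.08] True rear clr 59 front tip [-77.  85.]
0.9 phi 0.21 ([0.03, -4.08, 1.93], [-0.208, -0.003, 0.003]) q [-0.07  1.98  1.02] True rear clr 56 front tip [-86.  77.]
0.8 phi 0.26 ([0.03, -4.91, 2.66], [-0.258, -0.003, 0.003]) q [-0.11  2.04  0.95] True rear clr 54 front tip [-94.  67.]
0.7 phi 0.31 ([0.03, -5.64, 3.46], [-0.308, -0.003, 0.003]) q [-0.14  2.1   0.88] True rear clr 51 front tip [-101.   57.]
0.6 phi 0.36 ([0.03, -6.28, 4.34], [-0.358, -0.003, 0.003]) q [-0.18  2.15  0.81] True rear clr 47 front tip [-107.   46.]
0.5 phi 0.41 ([0.03, -6.81, 5.27], [-0.408, -0.004, 0.002]) q [-0.21  2.21  0.73] True rear clr 44 front tip [-112.   35.]
0.4 phi 0.46 ([0.03, -7.23, 6.25], [-0.458, -0.004, 0.002]) q [-0.24  2.26  0.66] True rear clr 41 front tip [-115.   23.]
0.3 phi 0.51 ([0.03, -7.54, 7.27], [-0.508, -0.004, 0.002]) q [-0.26  2.31  0.58] True rear clr 37 front tip [-117.   11.]
0.2 phi 0.56 ([0.03, -7.74, 8.32], [-0.558, -0.004, 0.002]) q [-0.27  2.36  0.49] True rear clr 33 front tip [-118.   -2.]
0.1 phi 0.61 ([0.02, -7.81, 9.37], [-0.608, -0.004, 0.002]) q [-0.28  2.41  0.4 ] True rear clr 30 front tip [-118.  -14.]
0.0 phi 0.66 ([0.02, -7.77, 10.43], [-0.658, -0.004, 0.002]) q [-0.28  2.45  0.31] True rear clr 26 front tip [-117.  -27.]
```

play_rows(
  slide=[
    [0,-0.3,0.08],
    [0,-0.7,0.17],
    [0,-1.1,0.3],
    [0,-1.45,0.42],
    [0,-1.8,0.58],
    [0,-2.2,0.76],
    [0,-2.55,0.94],
    [0,-2.9,1.12],
    [0,-3.2,1.3],
    [0,-3.5,1.5],
    [0,-3.8,1.72],
    [0,-4.1,1.93],
  ],
  delta_rot=[
    [-0.015,0,0],
    [-0.035,0,0],
    [-0.055,0,0],
    [-0.072,0,0],
    [-0.09,0,0],
    [-0.108,0,0],
    [-0.125,0,0],
    [-0.142,0,0],
    [-0.158,0,0],
    [-0.175,0,0],
    [-0.192,0,0],
    [-0.208,0,0],
  ],
)

```text
time: 8.9
tool_pos: [0.5702, -0.0108, 0.2373]
tcp_rot: [2.143, 2.075, 0.224]
wrist_force: [-0.6, -0.4, -0.4]
width: 1.002
```

```bash
python3 ang2.py p6;  python3 plan.py 0.004 0.0165 .9 .8 .7 .6 .5 .4 .3
```

```text
t 8.9 q [-0.069 -0.066  1.983  0.013  1.014 -0.042] tool [ 0.5702 -0.0108  0.2373] in hinge frame [-43.9  -0.3  80.3] phi 0.212 F [-0.6  -0.37 -0.37] w 1.002
outer-face fit n 379.0 theta 0.905 range 0.8950000000000001 0.9250000000000002
lip corner [-92.4  92.8]
t 8.95 q [-0.069 -0.067  1.985  0.013  1.014 -0.042] tool [ 0.5689 -0.0107  0.2365] in hinge frame [-45.2  -0.3  79.5] phi 0.21 F [-2.6  -0.27 -0.74] w 0.998
0.9 phi 0.21 ([0.03, 0.2, -0.07], [0.0, -0.004, 0.003]) q [-0.07  1.98  1.02] True rear clr 56 front tip [-86.  77.]
0.8 phi 0.26 ([0.03, -0.76, 0.47], [-0.05, -0.004, 0.002]) q [-0.11  2.04  0.95] True rear clr 54 front tip [-94.  67.]
0.7 phi 0.31 ([0.03, -1.64, 1.11], [-0.1, -0.004, 0.002]) q [-0.14  2.1   0.88] True rear clr 51 front tip [-101.   57.]
0.6 phi 0.36 ([0.03, -2.44, 1.83], [-0.15, -0.004, 0.002]) q [-0.18  2.15  0.81] True rear clr 47 front tip [-107.   46.]
0.5 phi 0.41 ([0.03, -3.16, 2.63], [-0.2, -0.004, 0.002]) q [-0.21  2.21  0.73] True rear clr 44 front tip [-112.   35.]
0.4 phi 0.46 ([0.03, -3.77, 3.51], [-0.25, -0.004, 0.002]) q [-0.24  2.26  0.66] True rear clr 41 front tip [-115.   23.]
0.3 phi 0.51 ([0.02, -4.29, 4.44], [-0.3, -0.004, 0.002]) q [-0.26  2.31  0.58] True rear clr 37 front tip [-117.   11.]
```

View pics/p6_s.png

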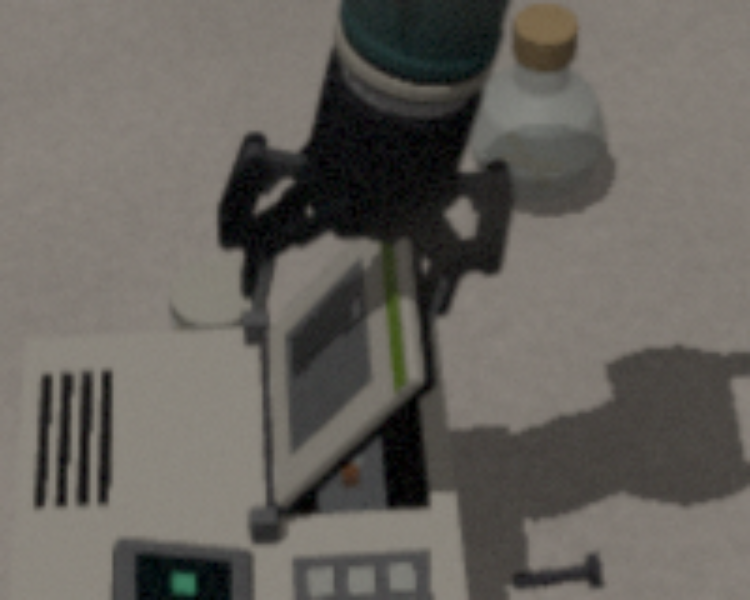

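The cover tracks the finger (0.905 measured, 0.90 planned). I'll keep lowering.

play_rows(
  slide=[
    [0,-0.1,0.1],
    [0,-0.45,0.3],
    [0,-0.8,0.5],
    [0,-1.15,0.75],
    [0,-1.5,1.0],
    [0,-1.8,1.25],
    [0,-2.1,1.52],
    [0,-2.42,1.82],
    [0,-2.7,2.1],
    [0,-2.95,2.4],
    [0,-3.2,2.68],
    [0,-3.42,2.98],
  ],
  delta_rot=[
    [-0.012,0,0],
    [-0.032,0,0],
    [-0.052,0,0],
    [-0.072,0,0],
    [-0.092,0,0],
    [-0.11,0,0],
    [-0.128,0,0],
    [-0.148,0,0],
    [-0.167,0,0],
    [-0.186,0,0],
    [-0.203,0,0],
    [-0.22,0,0],
  ],
)

```text
time: 9.95
tool_pos: [0.5411, -0.0098, 0.1997]
tcp_rot: [2.014, 1.95, 0.429]
wrist_force: [-2.2, 0.3, 0.7]
width: 1.004
```

```bash
python3 ang2.py p7;  python3 plan.py 0.004 0.0165 .45 .4 .3 .25 .2 .15 .1
```

```text
t 9.95 q [-0.078 -0.222  2.234  0.034  0.7   -0.066] tool [ 0.5411 -0.0098  0.1997] in hinge frame [-72.9  -0.3  42.7] phi 0.431 F [-2.17  0.34  0.72] w 1.004
outer-face fit n 521.0 theta 0.485 range 0.4700000000000001 0.5000000000000001
lip corner [-122.5   46.5]
t 10.0 q [-0.078 -0.223  2.237  0.034  0.7   -0.067] tool [ 0.5398 -0.0096  0.1981] in hinge frame [-74.2  -0.2  41.1] phi 0.429 F [-1.78  0.59 -2.11] w 1.003
0.45 phi 0.435 ([0.02, 0.18, -0.04], [-0.006, -0.004, 0.002]) q [-0.22  2.24  0.69] True rear clr 42 front tip [-113.   29.]
0.4 phi 0.46 ([0.02, -0.21, 0.33], [-0.031, -0.004, 0.002]) q [-0.24  2.26  0.66] True rear clr 41 front tip [-115.   23.]
0.3 phi 0.51 ([0.02, -0.91, 1.13], [-0.081, -0.004, 0.002]) q [-0.26  2.31  0.58] True rear clr 37 front tip [-117.   11.]
0.25 phi 0.535 ([0.02, -1.23, 1.56], [-0.106, -0.004, 0.002]) q [-0.26  2.34  0.53] True rear clr 35 front tip [-118.    5.]
0.2 phi 0.56 ([0.02, -1.52, 2.0], [-0.131, -0.004, 0.001]) q [-0.27  2.36  0.49] True rear clr 33 front tip [-118.   -2.]
0.15 phi 0.585 ([0.02, -1.79, 2.46], [-0.156, -0.004, 0.001]) q [-0.27  2.38  0.45] True rear clr 31 front tip [-118.   -8.]
0.1 phi 0.61 ([0.01, -2.03, 2.93], [-0.181, -0.004, 0.001]) q [-0.28  2.41  0.4 ] True rear clr 30 front tip [-118.  -14.]
```

View pics/p7_s.png

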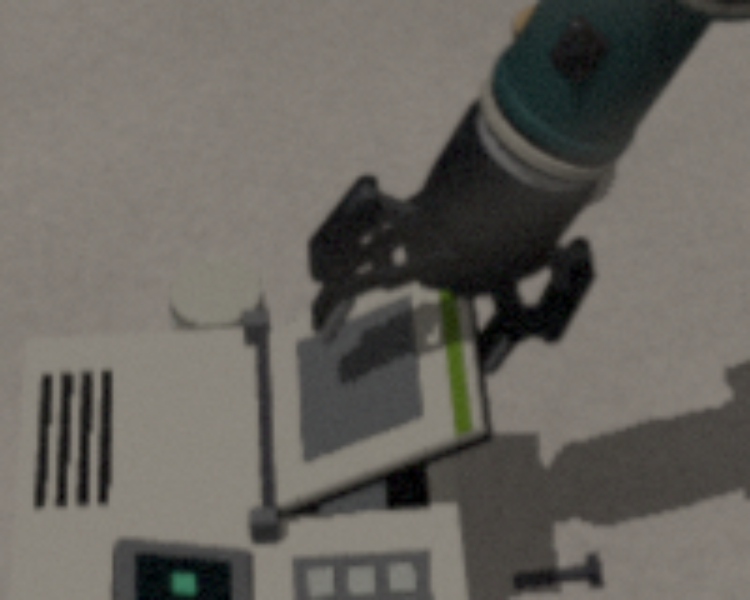

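play_rows(
  slide=[
    [0,-0.1,0.1],
    [0,-0.25,0.28],
    [0,-0.42,0.5],
    [0,-0.6,0.73],
    [0,-0.78,0.95],
    [0,-0.95,1.18],
    [0,-1.12,1.4],
    [0,-1.28,1.63],
    [0,-1.43,1.86],
    [0,-1.58,2.1],
    [0,-1.72,2.33],
    [0,-1.83,2.53],
  ],
  delta_rot=[
    [-0.01,0,0],
    [-0.025,0,0],
    [-0.04,0,0],
    [-0.055,0,0],
    [-0.069,0,0],
    [-0.084,0,0],
    [-0.097,0,0],
    [-0.11,0,0],
    [-0.123,0,0],
    [-0.137,0,0],
    [-0.149,0,0],
    [-0.16,0,0],
  ],
)

```text
time: 11.0
tool_pos: [0.5323, -0.0093, 0.1659]
tcp_rot: [1.916, 1.855, 0.563]
wrist_force: [-6.3, -0.9, -1.0]
width: 1.001
```

```bash
python3 ang2.py p8;  python3 plan.py 0.004 0.0165 .15 .1 .05 0 -.05
```

```text
t 11.0 q [-0.085 -0.276  2.394  0.075  0.439 -0.11 ] tool [ 0.5323 -0.0093  0.1659] in hinge frame [-81.7  -0.2   8.9] phi 0.587 F [-6.26 -0.92 -0.97] w 1.001
outer-face fit n 544.0 theta 0.16 range 0.15000000000000005 0.17500000000000004
lip corner [-130.9    5.2]
t 11.05 q [-0.085 -0.276  2.395  0.075  0.438 -0.11 ] tool [ 0.532  -0.0093  0.1653] in hinge frame [-82.1  -0.1   8.3] phi 0.587 F [-0.35 -0.73 -1.33] w 1.003
0.15 phi 0.585 ([0.01, 0.32, -0.16], [0.002, -0.004, 0.001]) q [-0.27  2.38  0.45] True rear clr 31 front tip [-118.   -8.]
0.1 phi 0.61 ([0.01, 0.01, 0.27], [-0.023, -0.004, 0.001]) q [-0.28  2.41  0.4 ] True rear clr 30 front tip [-118.  -14.]
0.05 phi 0.635 ([0.01, -0.28, 0.71], [-0.048, -0.004, 0.001]) q [-0.28  2.43  0.36] True rear clr 28 front tip [-118.  -20.]
0.0 phi 0.66 ([0.01, -0.54, 1.17], [-0.073, -0.004, 0.001]) q [-0.28  2.45  0.31] True rear clr 26 front tip [-117.  -27.]
-0.05 phi 0.685 ([0.01, -0.77, 1.64], [-0.098, -0.004, 0.001]) q [-0.27  2.47  0.26] True rear clr 24 front tip [-116.  -33.]
```

View pics/p8_s.png

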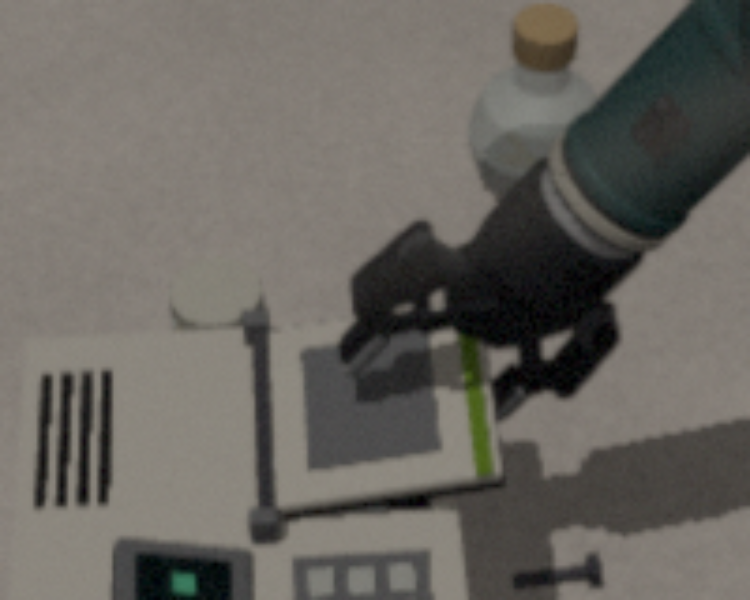

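play_rows(
  slide=[
    [0,0,0.1],
    [0,-0.02,0.2],
    [0,-0.06,0.32],
    [0,-0.12,0.44],
    [0,-0.18,0.55],
    [0,-0.24,0.65],
    [0,-0.3,0.75],
    [0,-0.36,0.86],
    [0,-0.42,0.96],
    [0,-0.48,1.06],
    [0,-0.5,1.1],
  ],
  delta_rot=[
    [-0.007,0,0],
    [-0.015,0,0],
    [-0.023,0,0],
    [-0.03,0,0],
    [-0.037,0,0],
    [-0.043,0,0],
    [-0.05,0,0],
    [-0.056,0,0],
    [-0.062,0,0],
    [-0.068,0,0],
    [-0.07,0,0],
  ],
)

```text
time: 11.97
tool_pos: [0.5325, -0.0092, 0.1516]
tcp_rot: [1.873, 1.813, 0.618]
wrist_force: [-7.3, -1.0, -1.0]
width: 1.001
```

```bash
python3 ang2.py p9;  python3 plan.py 0.004 0.0165  .05 0 -.03 -.05
```

```text
t 11.97 q [-0.087 -0.277  2.452  0.117  0.315 -0.154] tool [ 0.5325 -0.0092  0.1516] in hinge frame [-81.6  -0.1  -5.4] phi 0.654 F [-7.35 -1.03 -1.03] w 1.001
outer-face fit n 528.0 theta 0.025 range 0.015000000000000013 0.04000000000000001
lip corner [-130.4  -12.4]
t 12.02 q [-0.087 -0.277  2.452  0.117  0.315 -0.154] tool [ 0.5324 -0.0092  0.1515] in hinge frame [-81.6  -0.1  -5.5] phi 0.654 F [-5.44 -1.57 -1.17] w 0.998
0.05 phi 0.635 ([0.01, 0.47, -0.43], [0.019, -0.004, 0.001]) q [-0.28  2.43  0.36] True rear clr 28 front tip [-118.  -20.]
0.0 phi 0.66 ([0.01, 0.18, 0.01], [-0.006, -0.005, 0.001]) q [-0.28  2.45  0.31] True rear clr 26 front tip [-117.  -27.]
-0.03 phi 0.675 ([0.01, 0.02, 0.29], [-0.021, -0.005, 0.001]) q [-0.27  2.46  0.28] True rear clr 24 front tip [-116.  -30.]
-0.05 phi 0.685 ([0.01, -0.08, 0.47], [-0.031, -0.005, 0.001]) q [-0.27  2.47  0.26] True rear clr 24 front tip [-116.  -33.]
```

View pics/p9_s.png

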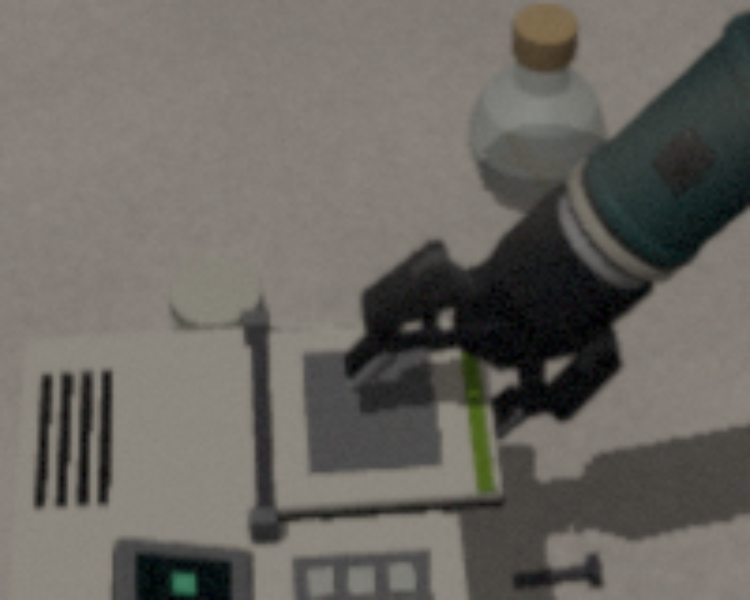

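The cover is at about 0.025, roughly 3 mm short of shut. The 7 N along −x shows slight wedging against the hinge, so I'll ease out and down very slowly.

play_rows(
  slide=[
    [0,-0.024,-0.018],
    [0,-0.047,-0.037],
    [0,-0.071,-0.055],
    [0,-0.108,-0.008],
    [0,-0.144,0.04],
    [0,-0.189,0.081],
  ],
  delta_rot=[
    [0,0,0],
    [0,0,0],
    [0,0,0],
    [0,0,0],
    [0,0,0],
    [0,0,0],
  ],
)

```text
time: 12.52
tool_pos: [0.5321, -0.0093, 0.1504]
tcp_rot: [1.872, 1.811, 0.619]
wrist_force: [-0.2, -0.4, -0.9]
width: 1.003
```

```bash
python3 ang2.py p10
```

```text
t 12.52 q [-0.087 -0.276  2.455  0.119  0.31  -0.156] tool [ 0.5321 -0.0093  0.1504] in hinge frame [-81.9  -0.1  -6.6] phi 0.655 F [-0.17 -0.36 -0.86] w 1.003
outer-face fit n 507.0 theta 0.015 range 0.0050000000000000044 0.03500000000000002
lip corner [-130.3  -13.4]
```

play_rows(
  slide=[
    [0,-0.06,0.03],
    [0,-0.1,0.06],
    [0,-0.14,0.09],
    [0,-0.18,0.12],
    [0,-0.22,0.15],
    [0,-0.26,0.17],
    [0,-0.3,0.19],
    [0,-0.34,0.2],
  ],
  delta_rot=[
    [0,0,0],
    [0,0,0],
    [0,0,0],
    [0,0,0],
    [0,0,0],
    [0,0,0],
    [0,0,0],
    [0,0,0],
  ],
)

```text
time: 13.23
tool_pos: [0.5306, -0.0092, 0.1467]
tcp_rot: [1.872, 1.811, 0.619]
wrist_force: [0.7, 0.1, 0.1]
width: 1.001
```

```bash
python3 ang2.py p11
python3 - <<'E'
from h import *
p=read_camera("top"); C=cloud(p).reshape(-1,3); im=p["image"].reshape(-1,3).astype(int)
d=C-H;x,y,z=d@EX,d@EY,d[:,2]
m=(x<-.02)&(x>-.128)&(abs(y)<.06)&(abs(z)<.03)&(im.max(1)>60)
for a in np.arange(-.128,-.02,.015):
    k=m&(x>=a)&(x<a+.015)&(abs(y)>.03); print(round(a,3),k.sum(),np.round(np.median(z[k])*1e3,1))
k=(x>-.013)&(x<.09)&(y>-.03)&(y<.06)&(abs(z+.017)<.01)
m=(abs(z+.017)<.012)&(((y>.075)&(y<.1))); print("case top z",np.median(z[m])*1e3)
cv2.imwrite("pics/t11.png",cv2.resize(p["image"][140:300,230:430],(750,600))[:,:,::-1])
E
```

```text
t 13.23 q [-0.088 -0.273  2.461  0.123  0.301 -0.16 ] tool [ 0.5306 -0.0092  0.1467] in hinge frame [-83.4  -0.1 -10.3] phi 0.655 F [0.66 0.13 0.09] w 1.001
outer-face fit n 514.0 theta 0.005 range -0.014999999999999996 0.02000000000000001
lip corner [-130.   -15.7]
-0.128 181 1.9
-0.113 191 1.4
-0.098 191 1.6
-0.083 189 2.0
-0.068 188 1.7
-0.053 176 1.7
-0.038 189 1.6
-0.023 33 1.4
case top z -15.46705163871484
```

View pics/t11.png

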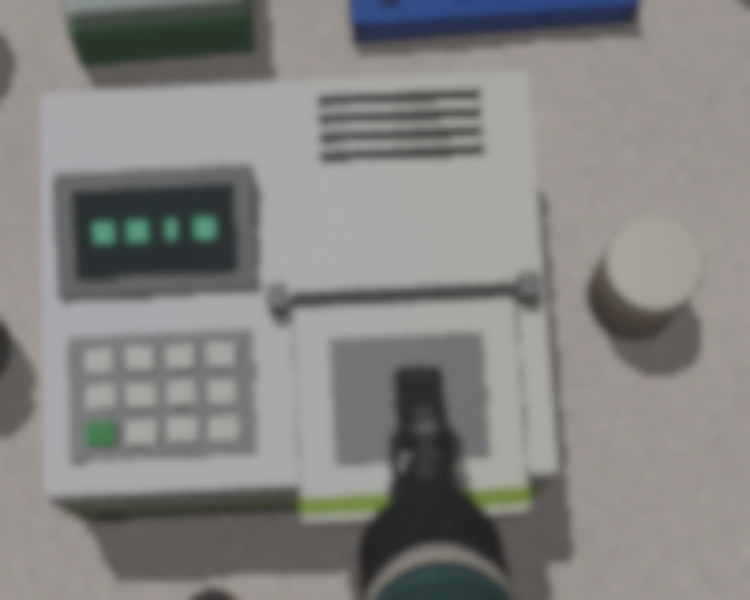

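View pics/p11_s.png

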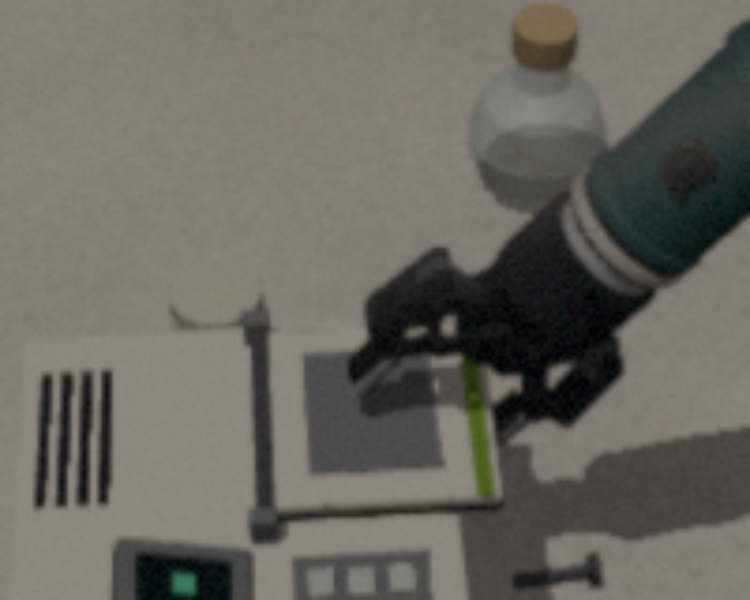

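The cover now lies flat: its height profile is constant to within 0.6 mm and the force is near zero. Next, plan the withdrawal.

Run:
```python
from h import *
st=show()
x0,z0=-.0834,-.0103
for dx,dz,phi in [(0,0,.655),(-.005,-.002,.655),(-.01,-.003,.655),(-.015,-.003,.655),(-.02,-.003,.655),(-.025,0,.62),(-.028,.01,.6),(-.03,.03,.5),(-.03,.06,.4),(-.03,.1,.3),(-.03,.15,.2)]:
    xz=np.array([x0+dx,z0+dz]); P=wpos(xz); q=ik(np.hypot(*P[:2]),P[2],phi)
    y=np.array([np.cos(phi),np.sin(phi)]); zt=np.array([np.sin(phi),-np.cos(phi)])
    print(dx,dz,phi,rel(st,P,orient(phi)),np.round(q,2),ok(q),"front tip",np.round((xz-.0425*y-.005*zt)*1e3,1),"rear tip",np.round((xz+.0425*y-.005*zt)*1e3,1))
```

```text
t 13.33 q [-0.088 -0.273  2.461  0.123  0.302 -0.16 ] tool [ 0.5305 -0.0092  0.1466] in hinge frame [-83.5  -0.1 -10.4] phi 0.655 F [-0.92 -0.14  0.48] w 1.001
0 0 0.655 ([0.01, 0.02, -0.0], [0.0, -0.004, 0.001]) [-0.27  2.46  0.3 ] True front tip [-120.2  -32.2] rear tip [-52.7  19.6]
-0.005 -0.002 0.655 ([0.01, -0.5, -0.15], [0.0, -0.004, 0.001]) [-0.28  2.47  0.3 ] True front tip [-125.2  -34.2] rear tip [-57.7  17.6]
-0.01 -0.003 0.655 ([0.01, -0.96, -0.37], [0.0, -0.004, 0.001]) [-0.29  2.48  0.3 ] True front tip [-130.2  -35.2] rear tip [-62.7  16.6]
-0.015 -0.003 0.655 ([0.01, -1.35, -0.68], [0.0, -0.004, 0.001]) [-0.31  2.49  0.31] True front tip [-135.2  -35.2] rear tip [-67.7  16.6]
-0.02 -0.003 0.655 ([0.01, -1.75, -0.98], [0.0, -0.004, 0.001]) [-0.32  2.5   0.31] True front tip [-140.2  -35.2] rear tip [-72.7  16.6]
-0.025 0 0.62 ([0.02, -1.96, -1.52], [0.035, -0.004, 0.001]) [-0.33  2.48  0.37] True front tip [-145.9  -30.9] rear tip [-76.7  18.5]
-0.028 0.01 0.6 ([0.02, -1.59, -2.5], [0.055, -0.004, 0.001]) [-0.34  2.46  0.42] True front tip [-149.3  -20.2] rear tip [-79.1  27.8]
-0.03 0.03 0.5 ([0.03, -0.53, -4.21], [0.155, -0.004, 0.001]) [-0.33  2.37  0.59] True front tip [-153.1    3.7] rear tip [-78.5  44.5]
-0.03 0.06 0.4 ([0.04, 1.29, -6.59], [0.255, -0.004, 0.001]) [-0.31  2.27  0.77] True front tip [-154.5   37.8] rear tip [-76.2  70.9]
-0.03 0.1 0.3 ([0.05, 3.73, -9.76], [0.355, -0.004, 0.002]) [-0.28  2.15  0.96] True front tip [-155.5   81.9] rear tip [-74.3 107. ]
-0.03 0.15 0.2 ([0.06, 6.78, -13.72], [0.455, -0.004, 0.002]) [-0.24  2.02  1.16] True front tip [-156.   136.2] rear tip [-72.7 153. ]
```

play_rows(
  slide=[
    [0,-0.2,-0.05],
    [0,-0.5,-0.15],
    [0,-0.75,-0.26],
    [0,-0.96,-0.37],
    [0,-1.35,-0.68],
    [0,-1.75,-0.98],
    [0,-1.96,-1.52],
    [0,-1.59,-2.5],
    [0,-1.1,-3.3],
    [0,-0.53,-4.21],
    [0,-0.53,-4.21],
  ],
  delta_rot=[
    [0,0,0],
    [0,0,0],
    [0,0,0],
    [0,0,0],
    [0,0,0],
    [0,0,0],
    [0.035,0,0],
    [0.055,0,0],
    [0.1,0,0],
    [0.155,0,0],
    [0.155,0,0],
  ],
)

```text
time: 14.25
tool_pos: [0.504, -0.0087, 0.1817]
tcp_rot: [1.966, 1.904, 0.496]
wrist_force: [2.0, -0.2, 1.1]
width: 0.998
```

```bash
python3 ang2.py p12
python3 - <<'E'
from h import *
st=show()
for a,b,c in [(-.114,.05,.4),(-.115,.09,.3),(-.115,.14,.2),(-.14,.2,.1)]: print(rel(st,wpos([a,b]),orient(c)))
E
```

```text
t 14.25 q [-0.086 -0.33   2.371  0.051  0.596 -0.088] tool [ 0.504  -0.0087  0.1817] in hinge frame [-110.    -0.5   24.7] phi 0.507 F [ 2.   -0.16  1.1 ] w 0.998
outer-face fit n 514.0 theta 0.0 range -0.009999999999999995 0.02000000000000001
lip corner [-130.1  -15.3]
t 14.3 q [-0.086 -0.33   2.374  0.051  0.593 -0.089] tool [ 0.503  -0.0085  0.1798] in hinge frame [-111.1   -0.4   22.8] phi 0.506 F [-0.35 -0.8  -0.33] w 1.001
([0.05, 1.06, -2.52], [0.106, -0.004, 0.002])
([0.06, 2.91, -6.07], [0.206, -0.004, 0.002])
([0.07, 5.34, -10.44], [0.306, -0.004, 0.002])
([0.1, 6.06, -16.9], [0.406, -0.004, 0.003])
```

View pics/p12_s.png

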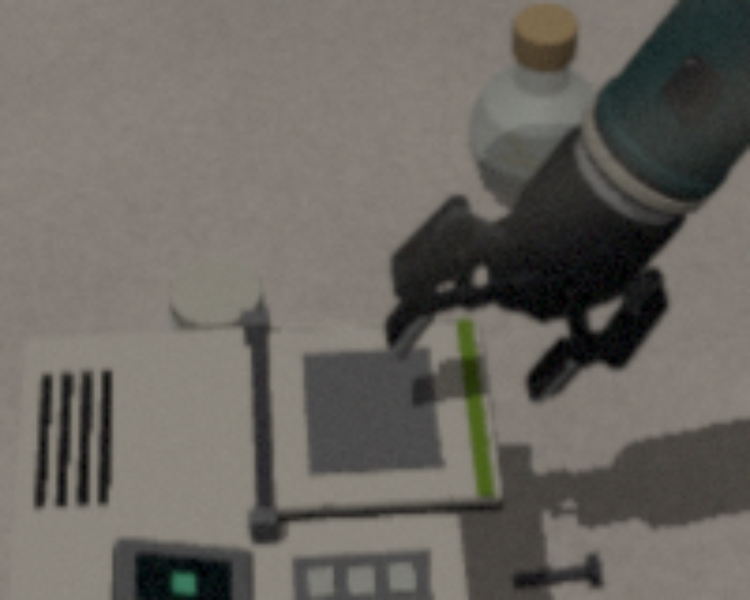

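The finger is out and the cover still reads 0.0. I'll lift the hand clear.

play_rows(
  slide=[
    [0,0.4,-1],
    [0,1.06,-2.52],
    [0,2,-4.3],
    [0,2.9,-6.07],
    [0,4.1,-8.2],
    [0,5.3,-10.4],
    [0,5.8,-13],
    [0,6.06,-15],
    [0,6.06,-16.9],
    [0,6.06,-16.9],
    [0,6.06,-16.9],
    [0,6.06,-16.9],
  ],
  delta_rot=[
    [0.05,0,0],
    [0.106,0,0],
    [0.156,0,0],
    [0.206,0,0],
    [0.256,0,0],
    [0.306,0,0],
    [0.34,0,0],
    [0.38,0,0],
    [0.406,0,0],
    [0.406,0,0],
    [0.406,0,0],
    [0.406,0,0],
  ],
)

```text
time: 15.3
tool_pos: [0.4733, -0.008, 0.3546]
tcp_rot: [2.205, 2.137, 0.109]
wrist_force: [0.9, -0.7, 0.8]
width: 1.003
```

```bash
python3 ang2.py p13
python3 - <<'E'
from h import *
p=read_camera("scene"); save(p,"sceneF")
t=read_camera("top"); save(t,"topF")
for n in ("cover_lip","amber_vial","hex_bolt","stoppered_flask","blue_bottle","sample_jar"):
    for c in (p,t):
        r=landmark_of(n,c); print(n,[(np.round(q["at"],1),round(q["conf"],2),np.round(world(c,q["at"]),3)) for q in r[:1]])
E
```

```text
t 15.3 q [-0.075 -0.245  1.912  0.007  1.376 -0.044] tool [ 0.4733 -0.008   0.3546] in hinge frame [-140.7   -0.9  197.6] phi 0.099 F [ 0.93 -0.66  0.78] w 1.003
outer-face fit n 507.0 theta 0.005 range -0.009999999999999995 0.02000000000000001
lip corner [-130.1  -15.3]
cover_lip [(array([353.1, 201.4]), 0.74, array([ 0.453, -0.122,  0.   ]))]
cover_lip []
amber_vial [(array([373.6, 280.1]), 0.54, array([0.446, 0.138, 0.042]))]
amber_vial [(array([288.3, 302.6]), 0.53, array([0.449, 0.115, 0.056]))]
hex_bolt [(array([367.3, 246.2]), 0.58, array([ 0.438,  0.019, -0.   ]))]
hex_bolt [(array([331.8, 306.8]), 0.48, array([0.393, 0.033, 0.705]))]
stoppered_flask [(array([365.3, 139. ]), 0.76, array([ 0.395, -0.307,  0.038]))]
stoppered_flask [(array([481.7, 307.2]), 0.61, array([ 0.398, -0.328,  0.09 ]))]
blue_bottle [(array([290.5, 355.5]), 0.95, array([0.638, 0.311, 0.086]))]
blue_bottle [(array([219.1, 233.8]), 0.64, array([0.619, 0.264, 0.091]))]
sample_jar [(array([370.4, 279.1]), 0.44, array([0.453, 0.135, 0.043]))]
sample_jar [(array([399.2, 220.9]), 0.59, array([ 0.467, -0.037,  0.721]))]
```

View pics/sceneF.png

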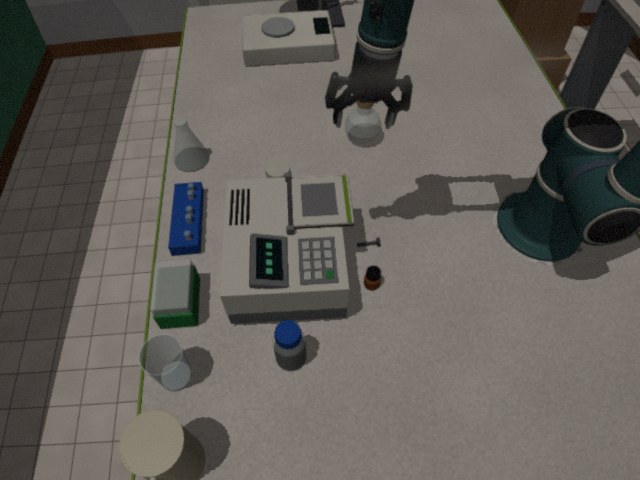

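The scene shows the cover shut flat (lip at about (350,200)), the hand well clear above, and the vial (373,280), bolt (367,246) and flask (365,139) where they were. I'll hand it in.

```bash
python3 -c "
from workcell import *
print(finish_job())"
```

```text
the job is handed in; nothing more can be done
None
```

The sample cover is shut, the hand is clear, and the job was handed in at about 16 s of the 42 s allowed.

**What I did:** I placed the open fingers either side of the cover without gripping it. The rear fingertip tipped it from 1.95 to about 1.58, past its balance point. It then fell freely and landed on the front finger at about 1.31. I opened the hand wider so the rear finger stayed clear, and lowered the cover on the front finger at roughly 0.3–0.45 rad/s, slower near the end. Then I drew the finger out forwards and lifted away.

**Last checks:**
- **Cover:** it reads 0.005 rad (within ±0.02) and its top is level to within 0.6 mm, so it is shut. It did not move as the finger left.
- **Softness:** the largest wrist force I read was about 7 N, from slight wedging at 0.025 rad just before shut. I eased it out to near zero before going on.
- **Bench:** the vial, bolt, flask and bottle are within the detector's few-millimetre error of where they started.
- **Not confirmed:**
  - The last jar and top-view bolt detections were unusable. Their depths fell on the arm, and the scene-view jar guess was really the vial. I checked those two by eye in the pictures.
  - The final lip detection was on the bench, so I ignored it.
  - The sample cell is now under the cover, so I could not see it after shutting. The finger stayed at the cover's front lip, outside the well.

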